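# Stack a spring pack on a horizontal arbor, faces alternating

## Robot

A 6-joint arm with a two-finger parallel gripper is mounted at the origin on a cart in front of the work surface, level with it; the furniture and walls round the work are solid. World frame = base frame: x ahead of the robot, y to its left, z up, the work surface at z = 0. Lengths are in mm, angles in rad, forces in N, time in s.
With the tool pointing down it reaches from about 200 to 875 mm from the base axis. Payload 3.4 kg.
Tool frame: the origin (TCP) lies on the centre line of the jaws, within the pads' length; the fingertips stand r.nose_length ahead of it and the grasp point (between the pads) lies 2 mm behind it (r.nose_length is the distance from the TCP to the fingertips, in mm); z points along the fingers, y is the line along which they close (so a half turn about z gives the same grasp; the last joint's range is limited). The gripper opens to 94 mm and grips with 3 to 60 N. Pads are 16 mm wide; open, the fingers measure 119 mm over their backs; the gripper's body (75 mm by 177 mm) begins 78 mm behind the grasp point.
Start: joints at [1.15, 0.276, 1.505, -0, 1.361, -0.121], TCP at [169.831, 549.382, 222.493] pointing down, gripper open.
Joint ranges: [-2.89, 2.89], [-0.75, 2.08], [0.22, 2.7], [-1.18, 4.32], [0.11, 2.71], [-2.7, 2.7]. Speed limits (rad/s): [2.57, 2.57, 3.14, 3.14, 3.14, 3.14].

## Interface

Orientations are given as a rotation vector (axis times angle).
In Python, from rig import r gives the robot as it stands.
- The arm moves only by the tool shift_gripper, called after ">>>" by a JSON object that holds its "method" and its "body". Schema: {"type":"object","properties":{"offsets":{"type":"string"},"finger_gap":{"type":"number"},"only":{"type":"string"},"quiet":{"type":"boolean"},"lines":{"type":"string"}},"required":["offsets"],"additionalProperties":false}. offsets is a string of 1 to 12 rows, parted by a bar, with the numbers parted by commas; each row has 6 numbers: dx, dy, dz in mm, then a rotation vector rx, ry, rz in rad; each row is the pose to reach, as a shift and turn from the pose commanded when the call began, along the tool's axes at that moment; what a row does not reach only later rows make up. A row lasts 1/8 s, in which the tool goes at most 62.5 mm and 0.188 rad, less where a joint would pass 70% of its speed; a pose out of reach is approached as far as the arm can. finger_gap is the opening from 0.0 (shut) to 1.0 (fully open), set as the call begins (left out keeps the last). The fingers move at their own pace and stop on an object; the grip force is fixed at half the most. Time passes only in rows, so rows that do not move let the fingers close. The tool returns the time, the measured TCP pose, the force, the opening and the grip force at its end. only (a regular expression) keeps the lines of the reply that match it, lines (a string "A,B") keeps lines A to B, and quiet returns only ok. Input that does not fit is refused with a message, and nothing moves.
- r.state(): the state, without advancing time (a new reading comes with each control period).
- r.camera(name): name is "scene" or "top"; returns a dict with "image" (384x512x3 uint8, red, green, blue), "range_z" (384x512 float32, mm along the optical axis (not along the pixel's ray), 0 where there is no reading), "fx", "fy", "cx", "cy" (pixels), "camera_from_world" (4x4, takes a point from world to camera coordinates). Camera axes: x right, y down, z forward; pixel columns grow to the right and rows downward; lengths in mm; the calibration is good to about 2 mm. A picture is of the moment at which its call begins.
- r.job_done(): hands the job in; it is judged then, once.
The state is a dict: "clock": time; "joint_pos": joint angles; "qd": joint speeds; "joint_efforts": joint torques, N m; "ee_pos": TCP position; "orientation": TCP orientation; "wrist_force": force on the tool from outside, world axes, zero at the start; "torque": the same for the moment, N m; "gripper_width": opening from 0.0 (shut) to 1.0 (fully open); "grasp_force": force on a finger pad.
Only numpy, scipy, OpenCV 4.12 (cv2) and the standard library are available. Lean on these libraries where they do the work, as an engineer would, in place of code of your own. Each camera call takes 0.05 s, during which the arm holds its last target. There are 200 camera calls.

## Task

Thread the three dished washers from the rack onto the horizontal arbor with their faces alternating: the first with its crown (the bulging side) against the shoulder, the second turned the other way so that the two rims meet, the third crown to crown with the second; any washer may take any place. Then push the pack together along the arbor until it is closed up tight against the shoulder, let go, and leave the bottle, the tape and the marker where they are.

Things in the scene. Friction and masses are not known exactly. Their poses are not given: they have to be found in the camera images.
- washer_a: dished spring washer (three alike), 90 mm across, 14 mm thick over all, 160 g: flat steel rim (radius 31 to 45 mm, 5 mm thick), blue cone, brass hub (radius 22 mm, 30 mm bore, 11 mm long). Origin on the axis in mid-thickness of the rim; +x along the axis, out of the bulging crown side. Can be pinched from above across the rim at its top (12 mm of flat)
- washer_b: dished spring washer (three alike), 90 mm across, 14 mm thick over all, 160 g: flat steel rim (radius 31 to 45 mm, 5 mm thick), blue cone, brass hub (radius 22 mm, 30 mm bore, 11 mm long). Origin on the axis in mid-thickness of the rim; +x along the axis, out of the bulging crown side. Can be pinched from above across the rim at its top (12 mm of flat)
- washer_c: dished spring washer (three alike), 90 mm across, 14 mm thick over all, 160 g: flat steel rim (radius 31 to 45 mm, 5 mm thick), blue cone, brass hub (radius 22 mm, 30 mm bore, 11 mm long). Origin on the axis in mid-thickness of the rim; +x along the axis, out of the bulging crown side. Can be pinched from above across the rim at its top (12 mm of flat)
- washer_a_crown (a point): point on the axis of washer_a in its crown face (the brass hub's end on the bulging side), 11.5 mm from the origin along +x
- washer_a_hollow (a point): point on the axis of washer_a in the plane of the rim's face on the hollow side, 2.5 mm from the origin along -x; the outermost plane on that side
- washer_b_crown (a point): point on the axis of washer_b in its crown face (the brass hub's end on the bulging side), 11.5 mm from the origin along +x
- washer_b_hollow (a point): point on the axis of washer_b in the plane of the rim's face on the hollow side, 2.5 mm from the origin along -x; the outermost plane on that side
- washer_c_crown (a point): point on the axis of washer_c in its crown face (the brass hub's end on the bulging side), 11.5 mm from the origin along +x
- washer_c_hollow (a point): point on the axis of washer_c in the plane of the rim's face on the hollow side, 2.5 mm from the origin along -x; the outermost plane on that side
- rack: fixed grey rack, 180 (x) x 112 (y) mm, side rails to 34 mm height. Places at x = -55, 0, 55 mm hold a washer upright between 60 mm high pins at y = +-38.5 mm, its axis along the rack's x, crown to either side, centre 52 mm and top 97 mm above the worktop. The washers lift straight out. Origin: centre of the underside. A lamp hangs about 0.55 m above the worktop to its left
- stand: fixed grey stand: base plate 110 x 150 x 12 mm (y from -100 to +50 mm), a post 56 mm wide and 124 mm high behind the shoulder, and a horizontal steel arbor, 24 mm in diameter, along the stand's +y axis. Origin: on the underside, below the shoulder face
- shoulder (a point): centre of the shoulder face (a dark collar 48 mm in diameter, 95 mm above the worktop) at the root of the arbor; its y axis runs along the arbor to the free end, its z axis points up
- arbor_tip (a point): centre of the arbor's free end, 120 mm from the shoulder face; the last 8 mm are tapered from 24 to 17 mm diameter. A washer let go on the arbor hangs 3 mm below its axis, stays, and slides when pushed
- bottle: bystander: glass bottle with blue cap, 56 x 56 x 105 mm, origin at the underside
- tape: bystander: roll of teal tape, 45 x 45 x 19 mm, lying flat, origin at the underside
- marker: bystander: white marker with red cap, 15 x 138 x 14 mm, lying, origin at the underside

How it is judged:
By the outcome, as a careful person would: the job done as asked, in the order asked, and still so for the second after the job is handed in, with the robot touching nothing.
It also fails if it takes over 72 s, if anything falls off the work surface, if the arm or the gripper's body presses on something with over 40 N, if the wrist force passes 120 N, or if a joint passes its speed limit or range.

## Working session

There is one attempt and no reset: what is moved stays moved. The work goes in short steps, Python scripts to look and compute and a tool call to move; the robot and the scene stay as the last step left them, time stands still between calls to the robot, and variables do not carry over. Pictures are saved under pics/ and viewed, at most 10 in all, crops included, and the job is handed in when it is done.

```bash
ls; mkdir -p pics
```

Run:
```python
from rig import r
import cv2,numpy as np
print(r.state(), r.nose_length)
for n in("scene","top"):
    c=r.camera(n); np.savez(f"{n}0.npz",**c); cv2.imwrite(f"pics/{n}0.png",cv2.cvtColor(c["image"],cv2.COLOR_RGB2BGR)); print(n,c["fx"],c["cx"],c["cy"],np.round(c["camera_from_world"],3).tolist())
```

```text
pics
rig.py
{'clock': 0.0, 'joint_pos': array([ 1.15000445e+00,  2.76567353e-01,  1.50615517e+00, -2.77570050e-05,
        1.36067420e+00, -1.21029325e-01]), 'qd': array([ 0.00067264, -0.00139493,  0.00151177, -0.0003985 ,  0.00070923,
        0.00173159]), 'joint_efforts': array([-6.41981205e-04, -4.04576468e+01, -2.37230694e+01,  6.99872640e-02,
        3.46777320e-02, -1.23680084e-04]), 'ee_pos': array([169.59829106, 548.84332702, 221.61169662]), 'orientation': array([-4.69027552e-01, -3.10592034e+00,  2.74148054e-03]), 'wrist_force': array([-0.08384786, -0.06521261,  0.46749582]), 'torque': array([ 0.01123425, -0.03947694, -0.01557054]), 'grasp_force': 0.0, 'gripper_width': 1.0022630407170046} 17.0
scene 357.4028029720356 257.61859923834396 192.4273727995612 [[0.7, -0.714, 0.013, -345.652], [-0.421, -0.427, -0.8, 305.742], [0.577, 0.555, -0.599, 602.145], [0.0, 0.0, 0.0, 1.0]]
top 386.2151113560156 259.0216386855126 184.80031327283731 [[-0.029, -1.0, 0.003, 26.969], [-0.996, 0.029, -0.083, 516.575], [0.083, -0.005, -0.997, 904.946], [0.0, 0.0, 0.0, 1.0]]
```

View pics/scene0.png

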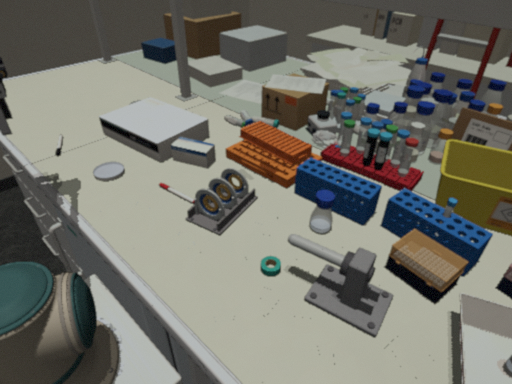

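View pics/top0.png

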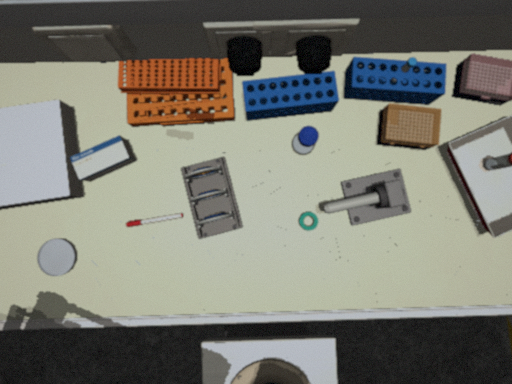

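Scene view: the rack with three washers is around (222,200), the stand around (348,280), bottle (321,212), tape (271,265), marker (180,193). Top view: rack (212,197), arbor from about (322,207) to shoulder (382,198). I'll zoom in next.

Run:
```python
import cv2,numpy as np
def cr(n,x,y,w,h):
    im=cv2.imread(f"pics/{n}0.png")[y:y+h,x:x+w]; return cv2.resize(im,(400,300),interpolation=cv2.INTER_CUBIC)
a=np.hstack([cr("scene",180,160,88,66),cr("scene",284,222,112,84)]);b=np.hstack([cr("top",164,150,96,72*1),cr("top",312,160,104,78)])
b[:,:400]=cr("top",160,150,120,90)
cv2.imwrite("pics/z.png",np.vstack([a,b]))
```

```text
(no output)
```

View pics/z.png

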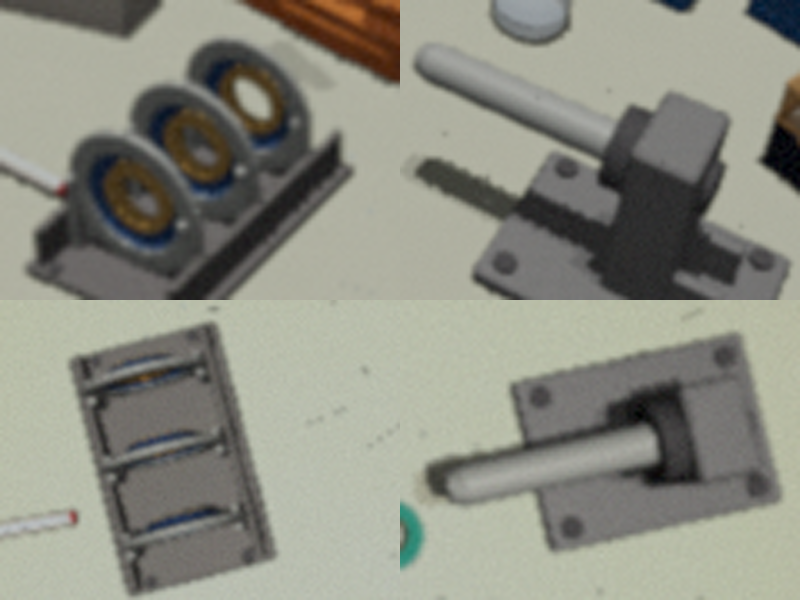

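Zoom: in the top view, blue shows only on the upper (+x) side of every rim, at about (208,161), (211,184) and (216,206) in the full picture. In the scene view all three show recessed hubs. So the crowns seem to face the same way, which I'll check with range data.

Create h.py:
```python
import numpy as np,cv2
def load(n,k="0"): return dict(np.load(f"{n}{k}.npz"))
def cloud(c):
    v,u=np.mgrid[0:384,0:512]; z=c["range_z"].astype(float)
    P=np.stack([(u-c["cx"])/c["fx"]*z,(v-c["cy"])/c["fy"]*z,z],-1); T=c["camera_from_world"]
    W=(P-T[:3,3])@T[:3,:3]; W[z==0]=np.nan; return W
def proj(c,X):
    T=c["camera_from_world"]; p=np.atleast_2d(X)@T[:3,:3].T+T[:3,3]
    return p[:,:2]/p[:,2:]*[c["fx"],c["fy"]]+[c["cx"],c["cy"]]
def onplane(c,uv,z):
    T=c["camera_from_world"];R=T[:3,:3];o=-R.T@T[:3,3]
    d=np.stack([(uv[:,0]-c["cx"])/c["fx"],(uv[:,1]-c["cy"])/c["fy"],np.ones(len(uv))],-1)@R
    return o+d*((z-o[2])/d[:,2])[:,None]
```

Run:
```python
from h import *
np.set_printoptions(precision=1,suppress=True,linewidth=180)
for n,(x,y,w,hh) in (("top",(180,155,65,85)),("scene",(180,160,88,70))):
    c=load(n);W=cloud(c);T=c["camera_from_world"];print(n,"cam",-T[:3,:3].T@T[:3,3])
    m=np.zeros((384,512),bool);m[y:y+hh,x:x+w]=1
    g=m&(W[...,2]>72)&(W[...,2]<110)
    P=W[g];rgb=c["image"][g].astype(int);hsv=cv2.cvtColor(c["image"],cv2.COLOR_RGB2HSV)[g]
    print(len(P),P.min(0),P.max(0))
    # cluster along x
    k,l,s,ce=0,*[None]*3
    _,lab,ce=cv2.kmeans(P[:,:2].astype(np.float32),3,None,(3,100,.01),10,0)
    for i in np.argsort(ce[:,0]):
        q=P[lab[:,0]==i];hh_=hsv[lab[:,0]==i]
        top=q[q[:,2]>85]
        col=(hh_[:,1]>90)
        print(i,len(q),"all",q.mean(0),"top",top.mean(0),top.max(0),"colored",q[col].mean(0) if col.any() else None)
        l=cv2.fitLine(top[:,:2].astype(np.float32),cv2.DIST_HUBER,0,.01,.01).ravel();print("  line dir",l, np.degrees(np.arctan2(l[1],l[0])))
c=load("top");W=cloud(c)
np.set_printoptions(precision=0,suppress=True,linewidth=250)
print(W[172:190,205:218,2])
# stand
m=np.zeros((384,512),bool);m[165:225,315:415]=1
for lo,hi in((95,115),(115,140),(8,16)):
    g=m&(W[...,2]>lo)&(W[...,2]<hi);P=W[g]
    r=cv2.minAreaRect(P[:,:2].astype(np.float32));print(lo,len(P),P.mean(0),r)
    l=cv2.fitLine(P[:,:2].astype(np.float32),cv2.DIST_HUBER,0,.01,.01).ravel();print(l)
```

```text
top cam [440.3  17.  944.7]
375 [430.7  77.3  72. ] [559.3 176.8 100.7]
0 129 all [442.5 114.8  85.1] top [440.5 115.7  92.5] [449.  145.5  98.9] colored [446.6 116.6  76.5]
  line dir [  0.2  -1.  440.3 115.9] -77.275406
1 123 all [495.5 127.2  86.1] top [493.6 128.6  92.8] [500.4 157.6 100.7] colored [501.1 127.4  78.7]
  line dir [  0.2  -1.  493.6 128.3] -76.98487
2 123 all [548.4 140.4  86. ] top [547.  140.8  92.2] [554.8 170.4  97.8] colored None
  line dir [  0.2  -1.  546.8 140.8] -76.34129
scene cam [  23.2 -450.6  609.9]
448 [429.   79.3  72. ] [556.3 180.   98.8]
1 155 all [439.4 114.6  84.2] top [439.1 114.9  90.7] [447.7 145.6  97.4] colored [441.6 121.8  73.5]
  line dir [  0.2  -1.  439.2 114.1] -76.68877
2 148 all [492.9 127.2  84.2] top [492.9 126.3  90.9] [502.5 155.6  98.8] colored [496.2 132.3  73.2]
  line dir [  0.2  -1.  492.5 126.8] -76.35256
0 145 all [546.5 139.3  83.9] top [545.9 139.5  90.6] [555.  168.3  97.6] colored [549.8 140.1  74. ]
  line dir [  0.2  -1.  545.8 139.3] -76.51027
[[38. 38. 37. 39. 28. 28. 25. 28. 29. 30. 30. 28. 21.]
 [36. 24. 24. 27
[... 685 characters left out ...]
  8.  7.  8.]
 [ 7.  6.  7.  5.  7.  6.  8.  6.  9.  9.  8.  6.  8.]
 [ 9. 10.  5. nan  6.  7. 10.  5.  9.  9.  8.  8.  8.]
 [ 7.  9.  9. 10. 13.  5.  7. 10. 10. 12.  8.  8.  7.]
 [ 7.  5. 10.  6.  6.  6. 71. 71. 66. 70. 68. 64. 62.]]
95 729 [ 469. -200.  105.] ((477.76318359375, -214.8770294189453), (54.87531280517578, 175.24591064453125), 3.285769462585449)
[   0.   -1.  467. -192.]
115 527 [ 483. -273.  122.] ((482.1073913574219, -271.0783996582031), (55.717803955078125, 50.462894439697266), 10.630533218383789)
[   1.    0.  483. -273.]
8 1613 [ 481. -264.   12.] ((482.2359924316406, -271.0167236328125), (109.63185119628906, 150.0376434326172), 10.87156867980957)
[   1.   -1.  483. -262.]
```

Run:
```python
import cv2,numpy as np
a=cv2.resize(cv2.imread("pics/top0.png")[154:226,184:246],None,fx=8,fy=8,interpolation=cv2.INTER_CUBIC)
b=cv2.resize(cv2.imread("pics/scene0.png")[166:226,192:252],None,fx=5,fy=5,interpolation=cv2.INTER_CUBIC)
o=np.zeros((576,800,3),np.uint8);o[:a.shape[0],:a.shape[1]]=a;o[:b.shape[0],500:800]=b
cv2.imwrite("pics/z2.png",cv2.convertScaleAbs(o,alpha=1.4))
```

```text
(no output)
```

View pics/z2.png

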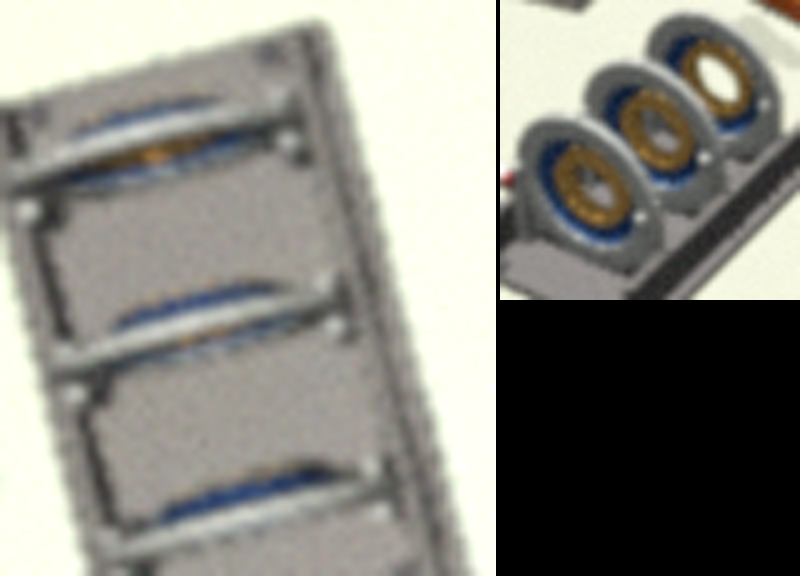

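The enlarged top view (8x) shows all three crowns on the same +x side: the blue cone lies above each rim, at about (150,112), (200,300) and (260,490) in the crop. The scene camera sees the hollows. Now I'll refine the poses with simple fits.

Run:
```python
from h import *
from scipy.optimize import least_squares
np.set_printoptions(precision=2,suppress=True,linewidth=180)
a=np.radians(100.8);d0=np.array([np.cos(a),np.sin(a)]);o=np.array([477.5,-246.5])
for n in("top","scene"):
    c=load(n);W=cloud(c).reshape(-1,3);W=W[~np.isnan(W[:,0])]
    hi=W[(W[:,2]>380)&(W[:,2]<700)&(W[:,0]>-100)&(W[:,0]<900)];print(n,"high pts",len(hi),hi.min(0) if len(hi) else "",hi.max(0) if len(hi) else "")
    s=(W[:,:2]-o)@d0; t=(W[:,:2]-o)@np.array([d0[1],-d0[0]])
    P=W[(s>22)&(s<108)&(abs(t)<16)&(W[:,2]>82)&(W[:,2]<112)]
    def f(p):
        th=p[1];d=np.array([np.cos(th),np.sin(th)]);q=P[:,:2]-o
        l=q@np.array([d[1],-d[0]])-p[0]
        return np.hypot(l,P[:,2]-p[2])-12
    k=least_squares(f,[0,a,95],loss="soft_l1").x
    th=k[1];e=np.array([np.sin(th),-np.cos(th)]);q=o+k[0]*e
    print(n,len(P),"arbor line through",q,"deg",np.degrees(th),"z",k[2],"tip side +115",q+115*np.array([np.cos(th),np.sin(th)]))
    far=W[(abs(t)<10)&(W[:,2]>90)&(W[:,2]<110)];sf=(far[:,:2]-o)@d0;print(" s max",np.sort(sf[sf<150])[-5:])
    # post top, base
    B=W[(s>-100)&(s<0)&(abs(t)<40)&(W[:,2]>117)&(W[:,2]<130)];r=cv2.minAreaRect(B[:,:2].astype(np.float32));print(" post top",r,B[:,2].mean())
    sb=(B[:,:2]-o)@d0;print(" post front s",np.percentile(sb,[1,50,99]))
    # rack washers
    u=np.array([np.cos(np.radians(13.4)),np.sin(np.radians(13.4))]);w=np.array([-u[1],u[0]])
    for x0,y0 in((440,115),(493.3,127.8),(546.6,140.3)):
        q=W[:,:2]-[x0,y0];g=(abs(q@u)<8)&(abs(q@w)<50)&(W[:,2]>84);L=(q@w)[g];Z=W[g,2];A=(q@u)[g]
        # lateral: circle R45 outer ridge fit using points near the rim edge
        R=np.hypot(L,Z-52);m=(R>38)
        ext=[(L[m&(abs(Z-zz)<3)].min()+L[m&(abs(Z-zz)<3)].max())/2 for zz in(87,90,93)]
        print("  washer axial",np.median(A[m]),"lat",L[m].mean(),ext,"Rmax",np.percentile(R,95))
c=load("scene");im=c["image"].astype(int);T=c["camera_from_world"]
br=((im[...,0]-im[...,2]>35)&(im[...,0]>im[...,1]+5)).astype(np.uint8)
for x0,y0 in((440,115),(493.3,127.8),(546.6,140.3)):
    uv=proj(c,[x0,y0,52])[0];m=np.zeros_like(br);cv2.circle(m,tuple(int(v) for v in uv),10,1,-1)
    cs=cv2.findContours(br&m,0,1)[0];k=max(cs,key=cv2.contourArea);el=cv2.fitEllipse(k)
    n=np.array([*u,0]);R=T[:3,:3];O=-R.T@T[:3,3];ray=R.T@np.array([(el[0][0]-c["cx"])/c["fx"],(el[0][1]-c["cy"])/c["fy"],1])
    p0=np.array([x0,y0,52])+0.5*n;X=O+ray*((p0-O)@n)/(ray@n);print("hub",uv,el,X,"lat",(X[:2]-[x0,y0])@w)
c=load("top");W=cloud(c).reshape(-1,3)
for n in ("top","scene"):
    W=cloud(load(n)).reshape(-1,3);q=W[:,:2]-[493.3,127.8]
    g=(abs(q@u)<110)&(abs(q@w)<75)&(W[:,2]>24)&(W[:,2]<38)&(abs(q@w)>48);L=(q@w)[g]
    print(n,"rails",[np.percentile(L[L*sg>0],[3,50,97]) for sg in(1,-1)])
```

```text
top high pts 30142 [ 587.83 -289.46  500.37] [631.13 313.65 662.13]
top 431 arbor line through [ 477.5 -246.5] deg 100.97748066398276 z 94.71171052678888 tip side +115 [ 455.6 -133.6]
 s max [119.61 119.83 120.01 120.11 120.13]
 post top ((482.2813415527344, -271.5120849609375), (55.85995101928711, 49.328189849853516), 10.06461238861084) 122.91048321812505
 post front s [-48.94 -28.81  -1.86]
  washer axial 0.5912490894170255 lat 0.6204422639288648 [np.float64(1.4827648951387271), np.float64(-0.2608606842545278), np.float64(-0.4154615578947656)] Rmax 46.893244050824855
  washer axial 0.4197977906131084 lat 0.5981841875360099 [np.float64(0.7822953881143011), np.float64(0.7822953881143011), np.float64(-1.0244205270468392)] Rmax 46.518346526777684
  washer axial 0.4475137299160817 lat 0.40096488391413737 [np.float64(0.6015098135263361), np.float64(-0.6188157283052558), np.float64(2.2853215468224946)] Rmax 46.2796600906221
scene high pts 2925 [ 625.99 -333.92  380.48] [896.43 834.04 535.39]
scene 517 arbor line through [ 478.07 -246.39] deg 101.20324045770938 z 95.0529191543316 tip side 
[... 737 characters left out ...]
9410430886)] Rmax 45.747527949043416
hub [209.68 204.41] ((209.96481323242188, 203.25405883789062), (10.332948684692383, 15.449110984802246), 144.48570251464844) [440.67 114.34  55.67] lat -0.7973792328856041
hub [222.51 193.16] ((222.96359252929688, 191.85047912597656), (10.461101531982422, 15.033458709716797), 146.6712188720703) [494.1  126.61  56.44] lat -1.3402723282379878
hub [234.4  182.83] ((235.20001220703125, 181.29229736328125), (9.441781044006348, 13.774262428283691), 143.77081298828125) [547.65 138.04  57.68] lat -2.4398185534538124
top rails [array([48.04, 48.46, 49.65]), array([-48.91, -48.48, -48.06])]
scene rails [array([49.27, 49.96, 50.93]), array([-48.62, -48.17, -48.02])]
```

Add to h.py:
```python
from scipy.spatial.transform import Rotation as Ro
def togo(x,y,z,yaw):
    "tool-axes shift and turn to a tool-down pose whose y axis points at yaw deg"
    from rig import r
    s=r.state();R=Ro.from_rotvec(s["orientation"]);a=np.radians(yaw);ya=[np.cos(a),np.sin(a),0]
    G=Ro.from_matrix(np.column_stack([np.cross(ya,[0,0,-1]),ya,[0,0,-1]]))
    print("shift",np.round(R.inv().apply(np.array([x,y,z])-s["ee_pos"]),2),"turn",np.round((R.inv()*G).as_rotvec(),4),"t",round(s["clock"],2),"F",np.round(s["wrist_force"],1),"q6",np.round(s["joint_pos"][5],2))
```

```bash
python3 -c "
from h import *
togo(440,115.2,165,13.4)"
```

```text
shift [-386.42 -334.46   57.17] turn [-1.5000e-03  6.0000e-04  1.0372e+00] t 0.1 F [-0.2  0.4  0.3] q6 -0.12
```

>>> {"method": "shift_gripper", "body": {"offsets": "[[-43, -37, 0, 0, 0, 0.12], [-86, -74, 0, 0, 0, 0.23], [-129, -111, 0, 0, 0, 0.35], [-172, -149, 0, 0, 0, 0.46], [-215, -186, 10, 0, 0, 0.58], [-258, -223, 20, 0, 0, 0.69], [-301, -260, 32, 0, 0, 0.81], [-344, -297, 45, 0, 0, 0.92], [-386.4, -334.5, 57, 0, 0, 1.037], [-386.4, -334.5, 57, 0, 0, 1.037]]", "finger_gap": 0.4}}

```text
refused: offsets: the value is not of type 'string' (schema: type "string"). Nothing was moved.
```

Nothing moved. I misread the format; it is rows parted by a bar, with the numbers parted by commas. Resending.

>>> {"method": "shift_gripper", "body": {"offsets": "-43,-37,0,0,0,0.12 | -86,-74,0,0,0,0.23 | -129,-111,0,0,0,0.35 | -172,-149,0,0,0,0.46 | -215,-186,10,0,0,0.58 | -258,-223,20,0,0,0.69 | -301,-260,32,0,0,0.81 | -344,-297,45,0,0,0.92 | -386.4,-334.5,57,0,0,1.037 | -386.4,-334.5,57,0,0,1.037", "finger_gap": 0.4}}

```text
clock: 1.35
ee_pos: [441.3, 112.6, 164.3]
orientation: [-1.954, -2.459, 0.003]
wrist_force: [-0.3, 0.0, -0.4]
gripper_width: 0.397
grasp_force: 0.0
```

```bash
python3 -c "
from h import *
togo(440,115.2,102.5,13.4)"
```

```text
shift [ 2.9  -0.59 61.82] turn [-0.0019  0.0007 -0.0058] t 1.35 F [-0.3  0.  -0.4] q6 -0.13
```

>>> {"method": "shift_gripper", "body": {"offsets": "2.9,-0.6,31,0,0,-0.006 | 2.9,-0.6,56,0,0,-0.006 | 2.9,-0.6,61.5,0,0,-0.006 | 2.9,-0.6,61.5,0,0,-0.006"}}

```text
clock: 1.85
ee_pos: [438.7, 119.1, 104.2]
orientation: [-1.938, -2.472, -0.0]
wrist_force: [-0.7, -0.6, 1.0]
gripper_width: 0.397
grasp_force: 0.0
```

```bash
python3 -c "
from h import *
togo(440,115.2,102.5,13.4)
from rig import r; print(r.state()['joint_pos'])"
```

```text
shift [-4.1   0.31  1.72] turn [-0.0001 -0.0003  0.0074] t 1.85 F [-0.7 -0.6  1. ] q6 -0.13
[ 1.11560176e-01  2.01117531e-01  1.93398057e+00  3.90829795e-04
  1.00662563e+00 -1.29970994e-01]
```

>>> {"method": "shift_gripper", "body": {"offsets": "-3.5,0,1,0,0,0.007 | -3.5,0,1,0,0,0.007 | -3.5,0,1,0,0,0.007", "quiet": true}}

```text
ok
```

```bash
python3 -c "
from h import *
togo(440,115.2,102.5,13.4)"
```

```text
shift [ 0.23 -0.05  0.94] turn [ 0.001  -0.     -0.0011] t 2.23 F [-0.  -0.5 -0.1] q6 -0.13
```

>>> {"method": "shift_gripper", "body": {"offsets": "0,0,0.5,0,0,0 | 0,0,0.5,0,0,0 | 0,0,0.5,0,0,0 | 0,0,0.5,0,0,0 | 0,0,0.5,0,0,0 | 0,0,0.5,0,0,0", "finger_gap": 0}}

```text
clock: 2.98
ee_pos: [439.7, 115.0, 102.4]
orientation: [-1.948, -2.464, 0.0]
wrist_force: [-0.4, 0.9, -0.2]
gripper_width: 0.049
grasp_force: 30.0
```

>>> {"method": "shift_gripper", "body": {"offsets": "0,0,-30,0,0,0 | 0,0,-60,0,0,0 | 0,0,-80,0,0,0 | 0,0,-80,0,0,0 | 0,0,-80,0,0,0"}}

```text
clock: 3.6
ee_pos: [439.0, 114.9, 181.5]
orientation: [-1.947, -2.464, 0.002]
wrist_force: [-0.3, 0.4, -1.1]
gripper_width: 0.051
grasp_force: 30.0
```

Run:
```python
from h import *
togo(450,-90,147,-79)
```

```text
shift [-201.92  -36.58   34.47] turn [-1.6000e-03  1.1000e-03  1.6118e+00] t 3.6 F [-0.3  0.4 -1.1] q6 -0.13
```

>>> {"method": "shift_gripper", "body": {"offsets": "-20,-3,0,0,0,0.17 | -43,-7,0,0,0,0.35 | -66,-11,0,0,0,0.53 | -89,-15,0,0,0,0.71 | -112,-19,0,0,0,0.89 | -135,-23,0,0,0,1.07 | -157,-27,0,0,0,1.25 | -180,-31,0,0,0,1.43 | -202,-36,0,0,0,1.612 | -209,-36.5,0,0,0,1.612 | -209,-36.5,0,0,0,1.612 | -209,-36.5,0,0,0,1.612"}}

```text
clock: 5.1
ee_pos: [452.2, -96.0, 182.1]
orientation: [-3.126, -0.304, 0.001]
wrist_force: [-0.2, -0.4, -1.6]
gripper_width: 0.053
grasp_force: 30.0
```

Run:
```python
from h import *
togo(449.2,-99.2,145.4,-79)
from rig import r
for n in("scene","top"):
    c=r.camera(n); np.savez(f"{n}1.npz",**c); cv2.imwrite(f"pics/{n}1.png",cv2.cvtColor(c["image"],cv2.COLOR_RGB2BGR))
a=cv2.resize(cv2.imread("pics/scene1.png")[190:310,250:400],(500,400),interpolation=cv2.INTER_CUBIC)
b=cv2.resize(cv2.imread("pics/top1.png")[160:240,290:350],(300,400),interpolation=cv2.INTER_CUBIC)
cv2.imwrite("pics/z3.png",np.hstack([a,b]))
```

```text
shift [-3.58  2.64 36.68] turn [-0.0011  0.0006  0.0017] t 5.1 F [-0.2 -0.4 -1.6] q6 1.02
```

View pics/z3.png

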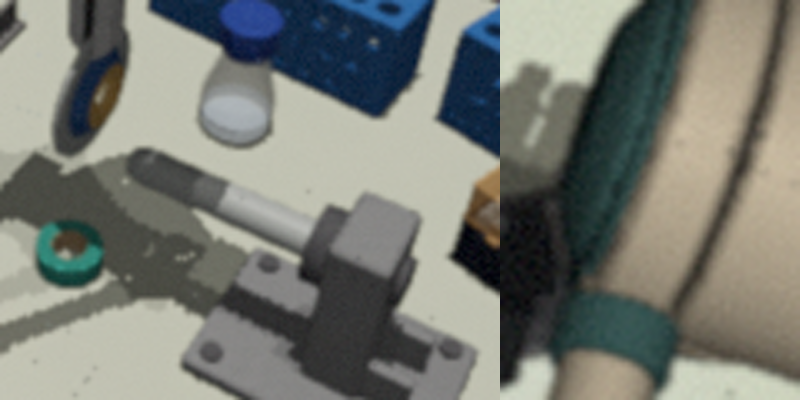

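The scene crop shows the held washer at (92,95) with its brass hub bulging right towards the shoulder, which is the right way round. The arbor tip is at (145,165). The top view is blocked by the arm.

>>> {"method": "shift_gripper", "body": {"offsets": "-3.5,2.6,18,0,0,0.002 | -3.5,2.6,36.7,0,0,0.002 | -3.5,2.6,36.7,0,0,0.002 | -3.5,2.6,36.7,0,0,0.002"}}

```text
clock: 5.7
ee_pos: [450.1, -99.9, 146.4]
orientation: [3.127, 0.299, 0.002]
wrist_force: [-0.1, 0.1, -1.4]
gripper_width: 0.048
grasp_force: 30.0
```

Run:
```python
from h import *
np.set_printoptions(precision=2,suppress=True)
togo(449.2,-99.2,145.4,-79)
from rig import r
c=r.camera("scene"); np.savez("scene2.npz",**c); cv2.imwrite("pics/scene2.png",cv2.cvtColor(c["image"],cv2.COLOR_RGB2BGR))
im=c["image"].astype(int);T=c["camera_from_world"];d=np.array([-.1908,.9816,0])
br=((im[...,0]-im[...,2]>35)&(im[...,0]>im[...,1]+5)).astype(np.uint8)
p=np.array([449.2,-99.2,95])-11.5*d;uv=proj(c,p)[0];m=np.zeros_like(br);cv2.circle(m,tuple(int(v) for v in uv),14,1,-1)
k=max(cv2.findContours(br&m,0,1)[0],key=cv2.contourArea);el=cv2.fitEllipse(k);print(uv,el)
R=T[:3,:3];O=-R.T@T[:3,3];ray=R.T@np.array([(el[0][0]-c["cx"])/c["fx"],(el[0][1]-c["cy"])/c["fy"],1])
X=O+ray*((p-O)@d)/(ray@d);print("hub",X,"lat",(X-p)@[.9816,.1908,0],"dz",X[2]-95)
cv2.imwrite("pics/z4.png",cv2.resize(cv2.imread("pics/scene2.png")[190:290,250:400],(750,500),interpolation=cv2.INTER_CUBIC))
```

```text
shift [-0.75 -0.84  0.98] turn [ 0. -0. -0.] t 5.7 F [-0.1  0.1 -1.4] q6 1.01
[281.8 234.1] ((281.5262145996094, 232.8091278076172), (4.551327228546143, 17.0535888671875), 22.345888137817383)
hub [ 449.78 -110.8    99.94] lat -1.6410543671560403 dz 4.935681669203348
```

View pics/z4.png

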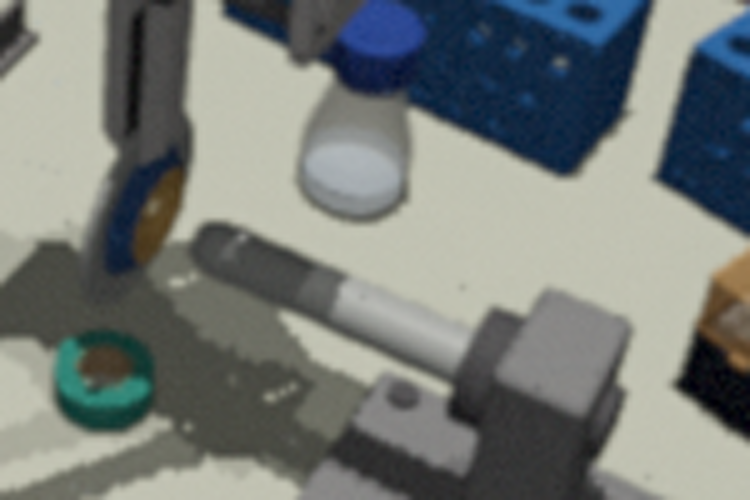

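>>> {"method": "shift_gripper", "body": {"offsets": "-0.7,-0.8,0.8,0,0,0 | -0.7,4,0.8,0,0,0 | -0.7,10,0.8,0,0,0 | -0.7,16,0.8,0,0,0 | -0.7,22,0.8,0,0,0 | -0.7,28,0.8,0,0,0 | -0.7,32,0.8,0,0,0 | -0.7,32,0.8,0,0,0"}}

```text
clock: 6.75
ee_pos: [455.0, -131.9, 144.9]
orientation: [-3.127, -0.297, -0.0]
wrist_force: [-0.3, 0.3, -2.1]
gripper_width: 0.05
grasp_force: 30.0
```

Run:
```python
from h import *
togo(477.8-.1908*118,-246.4+.9816*118,145.4,-79)
from rig import r
print(r.state()["torque"])
```

```text
shift [ 0.51 -1.23 -0.49] turn [-0.0001 -0.0001 -0.0027] t 6.75 F [-0.3  0.3 -2.1] q6 0.95
[ 0.01604343  0.17486067 -0.03297939]
```

>>> {"method": "shift_gripper", "body": {"offsets": "0.5,10,0,0,0,0 | 0.5,25,0,0,0,0 | 0.5,40,0,0,0,0 | 0.5,55,0,0,0,0 | 0.5,70,0,0,0,0 | 0.5,82,0,0,0,0 | 0.5,86,0,0,0,0 | 0.5,86,0,0,0,0 | 0.5,86,0,0,0,0"}}

```text
clock: 7.88
ee_pos: [471.5, -215.4, 144.9]
orientation: [-3.127, -0.298, 0.0]
wrist_force: [1.1, -0.1, -2.1]
gripper_width: 0.053
grasp_force: 30.0
```

Run:
```python
from h import *
togo(477.8-.1908*30,-246.4+.9816*30,145.4,-79)
from rig import r
print(r.state()["torque"])
```

```text
shift [ 0.33  1.6  -0.5 ] turn [-0.0006  0.0002 -0.0019] t 7.88 F [ 1.1 -0.1 -2.1] q6 0.82
[ 0.01973309  0.14983306 -0.00896894]
```

>>> {"method": "shift_gripper", "body": {"offsets": "0,0,1.3,0,0,0 | 0,0,2.5,0,0,0 | 0,0,2.5,0,0,0"}}

```text
clock: 8.25
ee_pos: [471.5, -215.7, 142.4]
orientation: [-3.127, -0.298, 0.0]
wrist_force: [0.4, -0.5, -0.9]
gripper_width: 0.05
grasp_force: 30.0
```

>>> {"method": "shift_gripper", "body": {"offsets": "0,0,0,0,0,0 | 0,0,0,0,0,0 | 0,0,0,0,0,0 | 0,0,-15,0,0,0 | 0,0,-50,0,0,0 | 0,0,-60,0,0,0 | 0,0,-60,0,0,0", "finger_gap": 0.22}}

```text
clock: 9.12
ee_pos: [472.0, -216.2, 203.3]
orientation: [3.126, 0.298, 0.003]
wrist_force: [-0.6, -0.1, -0.1]
gripper_width: 0.224
grasp_force: 0.0
```

Run:
```python
from h import *
togo(493.3,128.1,165,13.4)
```

```text
shift [  85.79 -334.14   37.95] turn [ 2.3000e-03 -1.0000e-04 -1.6148e+00] t 9.12 F [-0.6 -0.1 -0.1] q6 0.82
```

>>> {"method": "shift_gripper", "body": {"offsets": "8,-28,0,0,0,-0.17 | 17,-65,0,0,0,-0.35 | 26,-102,0,0,0,-0.53 | 35,-139,0,0,0,-0.71 | 44,-176,0,0,0,-0.89 | 54,-213,5,0,0,-1.07 | 64,-250,15,0,0,-1.25 | 74,-287,25,0,0,-1.43 | 84,-320,32,0,0,-1.6 | 85.8,-334,38,0,0,-1.615 | 85.8,-334,38,0,0,-1.615 | 85.8,-334,38,0,0,-1.615", "finger_gap": 0.4}}

```text
clock: 10.62
ee_pos: [492.8, 127.2, 164.4]
orientation: [1.949, 2.464, -0.001]
wrist_force: [0.1, -0.4, 0.2]
gripper_width: 0.402
grasp_force: 0.0
```

Run:
```python
from h import *
togo(493.3,128.1,102.5,13.4)
```

```text
shift [ 0.77  0.7  61.88] turn [-0.0004  0.0006 -0.0017] t 10.62 F [ 0.1 -0.4  0.2] q6 -0.12
```

>>> {"method": "shift_gripper", "body": {"offsets": "0.7,0.7,31,0,0,0 | 0.7,0.7,56,0,0,0 | 0.7,0.7,61.5,0,0,0 | 0.7,0.7,61.5,0,0,0 | 0.7,0.7,61.5,0,0,0 | 0.7,0.7,61.5,0,0,0"}}

```text
clock: 11.38
ee_pos: [494.1, 129.1, 103.9]
orientation: [1.946, 2.464, 0.002]
wrist_force: [-0.3, -0.6, -0.2]
gripper_width: 0.401
grasp_force: 0.0
```

```bash
python3 -c "
from h import *
togo(493.3,128.1,102.5,13.4)"
```

```text
shift [-0.79 -1.01  1.39] turn [ 0.0019  0.0001 -0.0001] t 11.38 F [-0.3 -0.6 -0.2] q6 -0.11
```

>>> {"method": "shift_gripper", "body": {"offsets": "-0.6,-0.8,1,0,0,0 | -0.6,-0.8,1,0,0,0"}}

```text
clock: 11.62
ee_pos: [492.7, 128.3, 102.1]
orientation: [1.947, 2.466, 0.0]
wrist_force: [-0.2, 0.2, -0.4]
gripper_width: 0.402
grasp_force: 0.0
```

>>> {"method": "shift_gripper", "body": {"offsets": "0,0,0,0,0,0 | 0,0,0,0,0,0 | 0,0,0,0,0,0 | 0,0,0,0,0,0 | 0,0,0,0,0,0", "finger_gap": 0}}

```text
clock: 12.25
ee_pos: [492.7, 128.3, 102.0]
orientation: [-1.947, -2.465, 0.0]
wrist_force: [-0.8, -0.1, 0.1]
gripper_width: 0.051
grasp_force: 30.0
```

>>> {"method": "shift_gripper", "body": {"offsets": "0,0,-30,0,0,0 | 0,0,-60,0,0,0 | 0,0,-80,0,0,0 | 0,0,-80,0,0,0 | 0,0,-80,0,0,0"}}

```text
clock: 12.88
ee_pos: [492.0, 128.2, 180.9]
orientation: [-1.946, -2.464, 0.002]
wrist_force: [0.1, -0.5, -1.2]
gripper_width: 0.049
grasp_force: 30.0
```

Run:
```python
from h import *
togo(477.8-.1908*150,-246.4+.9816*150,145.4,101)
```

```text
shift [-211.27  -94.28   35.62] turn [-1.3000e-03 -1.7000e-03 -1.5288e+00] t 12.88 F [ 0.1 -0.5 -1.2] q6 -0.12
```

>>> {"method": "shift_gripper", "body": {"offsets": "-20,-9,0,0,0,-0.17 | -43,-19,0,0,0,-0.34 | -66,-30,0,0,0,-0.51 | -90,-40,0,0,0,-0.68 | -114,-51,0,0,0,-0.85 | -138,-62,0,0,0,-1.02 | -162,-72,0,0,0,-1.19 | -186,-83,0,0,0,-1.36 | -204,-91,10,0,0,-1.529 | -211,-94,25,0,0,-1.529 | -211,-94,35.5,0,0,-1.529 | -211,-94,35.5,0,0,-1.529"}}

```text
clock: 14.38
ee_pos: [449.2, -98.0, 145.0]
orientation: [0.301, -3.124, -0.003]
wrist_force: [-0.4, -0.3, -0.8]
gripper_width: 0.049
grasp_force: 30.0
```

>>> {"method": "shift_gripper", "body": {"offsets": "0,0,0,0,0,0 | 0,0,0,0,0,0"}}

```text
clock: 14.62
ee_pos: [450.7, -98.5, 146.9]
orientation: [-0.302, 3.126, -0.001]
wrist_force: [-0.5, -0.6, -2.4]
gripper_width: 0.049
grasp_force: 30.0
```

Run:
```python
from h import *
togo(477.8-.1908*150,-246.4+.9816*150,145.2,101)
```

```text
shift [ 1.64 -0.36  1.68] turn [-0.0004  0.0009  0.0009] t 14.62 F [-0.5 -0.6 -2.4] q6 -2.13
```

>>> {"method": "shift_gripper", "body": {"offsets": "1.4,0,1.3,0,0,0 | 1.4,-4,1.3,0,0,0 | 1.4,-10,1.3,0,0,0 | 1.4,-16,1.3,0,0,0 | 1.4,-22,1.3,0,0,0 | 1.4,-28,1.3,0,0,0 | 1.4,-34,1.3,0,0,0 | 1.4,-40,1.3,0,0,0 | 1.4,-40,1.3,0,0,0"}}

```text
clock: 15.75
ee_pos: [456.7, -138.7, 145.2]
orientation: [-0.301, 3.127, -0.0]
wrist_force: [0.0, 0.7, -1.0]
gripper_width: 0.051
grasp_force: 30.0
```

Run:
```python
from h import *
togo(477.8-.1908*60,-246.4+.9816*60,145.2,101)
from rig import r
print(r.state()["torque"])
```

```text
shift [-1.500e-01 -4.971e+01 -4.000e-02] turn [-0.0001  0.0002 -0.0004] t 15.75 F [ 0.   0.7 -1. ] q6 -2.2
[ 0.05496615  0.04714487 -0.01533334]
```

>>> {"method": "shift_gripper", "body": {"offsets": "0,-10,0,0,0,0 | 0,-25,0,0,0,0 | 0,-40,0,0,0,0 | 0,-48,0,0,0,0 | 0,-50,0,0,0,0 | 0,-50,1.5,0,0,0 | 0,-50,2.8,0,0,0 | 0,-50,2.8,0,0,0"}}

```text
clock: 16.75
ee_pos: [465.9, -186.9, 142.2]
orientation: [0.302, -3.127, -0.001]
wrist_force: [-0.7, -0.3, -1.3]
gripper_width: 0.047
grasp_force: 30.0
```

>>> {"method": "shift_gripper", "body": {"offsets": "0,0,0,0,0,0 | 0,0,0,0,0,0 | 0,0,0,0,0,0 | 0,0,-15,0,0,0 | 0,0,-50,0,0,0 | 0,0,-60,0,0,0 | 0,0,-60,0,0,0", "finger_gap": 0.22}}

```text
clock: 17.62
ee_pos: [466.5, -187.5, 203.2]
orientation: [-0.301, 3.125, -0.002]
wrist_force: [-0.7, 0.4, -1.1]
gripper_width: 0.224
grasp_force: 0.0
```

Run:
```python
from h import *
togo(546.6,140.6,165,13.4)
```

```text
shift [-141.27  306.85   38.01] turn [2.0000e-04 2.2000e-03 1.5291e+00] t 17.62 F [-0.7  0.4 -1.1] q6 -2.28
```

>>> {"method": "shift_gripper", "body": {"offsets": "-13,25,0,0,0,0.17 | -28,58,0,0,0,0.34 | -43,92,0,0,0,0.51 | -58,126,0,0,0,0.68 | -74,160,0,0,0,0.85 | -90,194,5,0,0,1.02 | -106,228,15,0,0,1.19 | -121,262,25,0,0,1.36 | -135,292,32,0,0,1.529 | -141.3,307,38,0,0,1.529 | -141.3,307,38,0,0,1.529 | -141.3,307,38,0,0,1.529", "finger_gap": 0.4}}

```text
clock: 19.12
ee_pos: [545.9, 140.0, 164.2]
orientation: [1.946, 2.466, -0.001]
wrist_force: [0.2, 0.0, -0.1]
gripper_width: 0.402
grasp_force: 0.0
```

>>> {"method": "shift_gripper", "body": {"offsets": "0,0,0,0,0,0 | 0,0,0,0,0,0", "quiet": true}}

```text
ok
```

Run:
```python
from h import *
togo(546.6,140.6,102.5,13.4)
```

```text
shift [ 0.27  0.41 62.27] turn [ 0.0007  0.0001 -0.0006] t 19.38 F [ 0.4 -0.1  0.1] q6 -0.11
```

>>> {"method": "shift_gripper", "body": {"offsets": "0.3,0.4,31,0,0,0 | 0.3,0.4,56,0,0,0 | 0.3,0.4,62,0,0,0 | 0.3,0.4,62,0,0,0 | 0.3,0.4,62,0,0,0 | 0.3,0.4,62,0,0,0"}}

```text
clock: 20.12
ee_pos: [547.1, 141.5, 103.3]
orientation: [1.946, 2.465, 0.002]
wrist_force: [0.5, 0.0, -0.3]
gripper_width: 0.403
grasp_force: 0.0
```

```bash
python3 -c "
from h import *
togo(546.6,140.6,102.5,13.4)"
```

```text
shift [-0.73 -0.71  0.83] turn [0.0019 0.0001 0.0001] t 20.12 F [ 0.5  0.  -0.3] q6 -0.1
```

>>> {"method": "shift_gripper", "body": {"offsets": "-0.6,-0.6,0.8,0,0,0 | -0.6,-0.6,0.8,0,0,0"}}

```text
clock: 20.38
ee_pos: [546.0, 140.6, 101.7]
orientation: [1.947, 2.465, 0.0]
wrist_force: [-0.6, -0.5, 0.4]
gripper_width: 0.402
grasp_force: 0.0
```

>>> {"method": "shift_gripper", "body": {"offsets": "0,0,0,0,0,0 | 0,0,0,0,0,0 | 0,0,0,0,0,0 | 0,0,0,0,0,0 | 0,0,0,0,0,0", "finger_gap": 0}}

```text
clock: 21.0
ee_pos: [546.0, 140.7, 101.6]
orientation: [-1.947, -2.466, -0.0]
wrist_force: [-0.3, 0.4, -0.2]
gripper_width: 0.051
grasp_force: 30.0
```

>>> {"method": "shift_gripper", "body": {"offsets": "0,0,-30,0,0,0 | 0,0,-60,0,0,0 | 0,0,-80,0,0,0 | 0,0,-80,0,0,0 | 0,0,-80,0,0,0"}}

```text
clock: 21.62
ee_pos: [545.2, 140.5, 180.5]
orientation: [-1.946, -2.464, 0.002]
wrist_force: [0.3, -0.1, -0.9]
gripper_width: 0.05
grasp_force: 30.0
```

Run:
```python
from h import *
togo(477.8-.1908*150,-246.4+.9816*150,145.2,-79)
```

```text
shift [-210.91 -148.93   35.49] turn [-1.7000e-03  1.4000e-03  1.6128e+00] t 21.62 F [ 0.3 -0.1 -0.9] q6 -0.11
```

>>> {"method": "shift_gripper", "body": {"offsets": "-20,-12,0,0,0,0.17 | -43,-29,0,0,0,0.35 | -66,-46,0,0,0,0.53 | -90,-63,0,0,0,0.71 | -114,-80,0,0,0,0.89 | -138,-97,0,0,0,1.07 | -162,-114,0,0,0,1.25 | -186,-131,0,0,0,1.43 | -204,-143,10,0,0,1.613 | -211,-149,25,0,0,1.613 | -211,-149,35.5,0,0,1.613 | -211,-149,35.5,0,0,1.613"}}

```text
clock: 23.12
ee_pos: [449.1, -98.4, 144.7]
orientation: [-3.125, -0.301, 0.004]
wrist_force: [0.2, -0.3, -1.4]
gripper_width: 0.048
grasp_force: 30.0
```

>>> {"method": "shift_gripper", "body": {"offsets": "0,0,0,0,0,0 | 0,0,0,0,0,0"}}

```text
clock: 23.38
ee_pos: [450.6, -98.9, 146.5]
orientation: [3.127, 0.302, 0.002]
wrist_force: [0.8, 0.3, -1.9]
gripper_width: 0.051
grasp_force: 30.0
```

Run:
```python
from h import *
togo(477.8-.1908*150,-246.4+.9816*150,144.9,-79)
```

```text
shift [-1.4  -0.01  1.58] turn [ 0.0004 -0.001   0.0006] t 23.38 F [ 0.8  0.3 -1.9] q6 1.01
```

>>> {"method": "shift_gripper", "body": {"offsets": "-1.3,0,1.3,0,0,0 | -1.3,4,1.3,0,0,0 | -1.3,10,1.3,0,0,0 | -1.3,16,1.3,0,0,0 | -1.3,22,1.3,0,0,0 | -1.3,28,1.3,0,0,0 | -1.3,36,1.3,0,0,0 | -1.3,46,1.3,0,0,0 | -1.3,56,1.3,0,0,0 | -1.3,60,1.3,0,0,0 | -1.3,60,2.6,0,0,0 | -1.3,60,4,0,0,0"}}

```text
clock: 24.88
ee_pos: [460.0, -158.0, 141.9]
orientation: [-3.127, -0.301, 0.0]
wrist_force: [-0.7, 1.1, -1.3]
gripper_width: 0.045
grasp_force: 30.0
```

Run:
```python
from h import *
togo(477.8-.1908*90,-246.4+.9816*90,142.4,-79)
```

```text
shift [ 0.63  0.15 -0.52] turn [-0.0005  0.0002 -0.0002] t 24.88 F [-0.7  1.1 -1.3] q6 0.9
```

>>> {"method": "shift_gripper", "body": {"offsets": "0,0,0.5,0,0,0 | 0,0,0.5,0,0,0 | 0,0,0.5,0,0,0 | 0,0,-15,0,0,0 | 0,0,-50,0,0,0 | 0,0,-60,0,0,0 | 0,0,-60,0,0,0", "finger_gap": 0.22}}

```text
clock: 25.75
ee_pos: [460.4, -158.4, 202.3]
orientation: [3.127, 0.301, 0.002]
wrist_force: [0.2, 0.5, 0.6]
gripper_width: 0.22
grasp_force: 0.0
```

>>> {"method": "shift_gripper", "body": {"offsets": "0,-15,0,0,0,-0.18 | 0,-30,0,0,0,-0.36 | 0,-45,0,0,0,-0.54 | 0,-45,0,0,0,-0.72 | 0,-45,0,0,0,-0.9 | 0,-45,0,0,0,-1.08 | 0,-45,0,0,0,-1.26 | 0,-45,0,0,0,-1.44 | 0,-45,0,0,0,-1.571 | 0,-45,0,0,0,-1.571 | 0,-45,0,0,0,-1.571 | 0,-45,0,0,0,-1.571", "finger_gap": 0.6}}

```text
clock: 27.25
ee_pos: [451.4, -114.0, 201.7]
orientation: [-1.999, -2.423, 0.0]
wrist_force: [-0.1, -1.0, -0.6]
gripper_width: 0.603
grasp_force: 0.0
```

Run:
```python
from h import *
togo(477.8-.1908*130,-246.4+.9816*130,105,11)
from rig import r
c=r.camera("scene"); np.savez("scene3.npz",**c); cv2.imwrite("pics/scene3.png",cv2.cvtColor(c["image"],cv2.COLOR_RGB2BGR))
cv2.imwrite("pics/z5.png",cv2.resize(cv2.imread("pics/scene3.png")[190:320,250:405],(715,600),interpolation=cv2.INTER_CUBIC))
```

```text
shift [-4.99  0.67 96.74] turn [-0.0004 -0.0004 -0.001 ] t 27.25 F [-0.1 -1.  -0.6] q6 -0.59
```

View pics/z5.png

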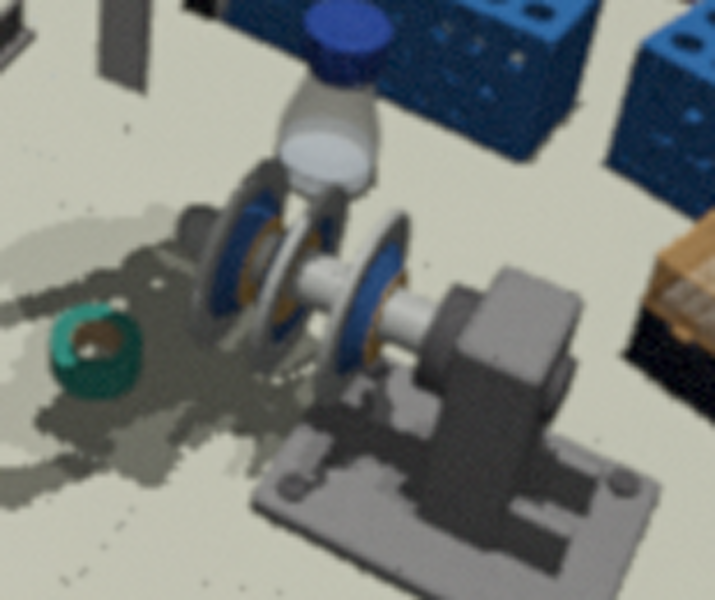

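Crop: all three washers hang on the arbor. The right one at (370,300) has its crown to the shoulder, the middle one at (305,285) its hollow to the shoulder, and the left one at (240,260) its crown to the middle one. That is the order asked for, so now I push.

>>> {"method": "shift_gripper", "body": {"offsets": "-2,0.7,30,0,0,0 | -5,0.7,65,0,0,0 | -5,0.7,90,0,0,0 | -5,0.7,96.5,0,0,0 | -5,0.7,96.5,0,0,0"}}

```text
clock: 27.92
ee_pos: [453.5, -118.9, 105.7]
orientation: [1.999, 2.424, 0.0]
wrist_force: [-0.1, 1.1, -0.5]
gripper_width: 0.597
grasp_force: 0.0
```

>>> {"method": "shift_gripper", "body": {"offsets": "-10,0,0,0,0,0 | -20,0,0,0,0,0 | -26,0,0,0,0,0 | -32,0,0,0,0,0 | -38,0,0,0,0,0 | -44,0,0,0,0,0 | -50,0,0,0,0,0 | -55,0,0,0,0,0 | -60,0,0,0,0,0 | -60,0,0,0,0,0"}}

```text
clock: 29.18
ee_pos: [464.8, -178.4, 105.5]
orientation: [1.998, 2.424, -0.001]
wrist_force: [-0.7, 0.5, 0.4]
gripper_width: 0.605
grasp_force: 0.6
```

Run:
```python
from h import *
togo(477.8-.1908*50,-246.4+.9816*50,105,11)
```

```text
shift [-19.21  -0.21   0.47] turn [ 0.      0.0007 -0.0001] t 29.18 F [-0.7  0.5  0.4] q6 -0.7
```

Now the last 19 mm, in small steps.

>>> {"method": "shift_gripper", "body": {"offsets": "-4,0,0,0,0,0 | -8,0,0,0,0,0 | -12,0,0,0,0,0 | -15,0,0,0,0,0 | -17,0,0,0,0,0 | -17,0,0,0,0,0"}}

```text
clock: 29.92
ee_pos: [468.0, -194.9, 105.5]
orientation: [1.998, 2.424, -0.001]
wrist_force: [-0.7, 1.4, -1.0]
gripper_width: 0.603
grasp_force: 0.9
```

>>> {"method": "shift_gripper", "body": {"offsets": "-1,0,0,0,0,0 | -2,0,0,0,0,0 | -2,0,0,0,0,0"}}

```text
clock: 30.3
ee_pos: [468.2, -196.1, 105.5]
orientation: [-1.998, -2.424, -0.001]
wrist_force: [-0.0, 4.4, 0.9]
gripper_width: 0.601
grasp_force: 2.0
```

>>> {"method": "shift_gripper", "body": {"offsets": "-1,0,0,0,0,0 | -1,0,0,0,0,0 | -1,0,0,0,0,0"}}

```text
clock: 30.68
ee_pos: [468.2, -196.1, 105.5]
orientation: [-1.998, -2.422, -0.003]
wrist_force: [-0.6, 7.2, 3.0]
gripper_width: 0.596
grasp_force: 3.2
```

Run:
```python
from h import *
togo(477.8-.1908*50,-246.4+.9816*50,105,11)
```

```text
shift [-1.2  -0.18  0.5 ] turn [-0.     -0.0025 -0.0004] t 30.68 F [-0.6  7.2  3. ] q6 -0.73
```

>>> {"method": "shift_gripper", "body": {"offsets": "-2,0,0,0,0,0 | -4,0,0,0,0,0 | -4,0,0,0,0,0"}}

```text
clock: 31.05
ee_pos: [468.3, -196.2, 105.6]
orientation: [-1.996, -2.416, -0.01]
wrist_force: [-1.1, 15.1, 8.2]
gripper_width: 0.6
grasp_force: 7.7
```

>>> {"method": "shift_gripper", "body": {"offsets": "10,0,0,0,0,0 | 40,0,0,0,0,0 | 80,0,0,0,0,0 | 100,0,-30,0,0,0 | 100,0,-90,0,0,0 | 100,0,-120,0,0,0 | 160,0,-120,0,0,0 | 220,0,-120,0,0,0 | 280,0,-120,0,0,0 | 320,0,-120,0,0,0 | 320,0,-120,0,0,0"}}

```text
clock: 32.42
ee_pos: [408.5, 114.1, 225.9]
orientation: [1.991, 2.427, 0.001]
wrist_force: [1.4, 0.4, 0.1]
gripper_width: 0.598
grasp_force: 0.0
```

Run:
```python
from h import *
from rig import r
np.set_printoptions(precision=1,suppress=True)
for n in("scene","top"):
    c=r.camera(n); np.savez(f"{n}4.npz",**c); cv2.imwrite(f"pics/{n}4.png",cv2.cvtColor(c["image"],cv2.COLOR_RGB2BGR))
a=cv2.resize(cv2.imread("pics/scene4.png")[200:320,270:400],(433,400),interpolation=cv2.INTER_CUBIC)
b=cv2.resize(cv2.imread("pics/top4.png")[150:240,290:420],(367,254),interpolation=cv2.INTER_CUBIC)
o=np.zeros((400,800,3),np.uint8);o[:,:433]=a;o[:254,433:]=b;cv2.imwrite("pics/z6.png",o)
W=cloud(load("top","4")).reshape(-1,3);q=W[:,:2]-[477.8,-246.4];s=q@[-.1908,.9816];t=q@[.9816,.1908]
g=(abs(t)<25)&(W[:,2]>126)&(W[:,2]<142)&(s>-5)&(s<110);print(np.histogram(s[g],np.arange(0,60,3)))
```

```text
(array([ 0,  0,  1, 33, 31, 40, 28,  0,  0,  0,  0,  0, 22, 50,  2,  0,  0,
        0,  0]), array([ 0,  3,  6,  9, 12, 15, 18, 21, 24, 27, 30, 33, 36, 39, 42, 45, 48,
       51, 54, 57]))
```

View pics/z6.png

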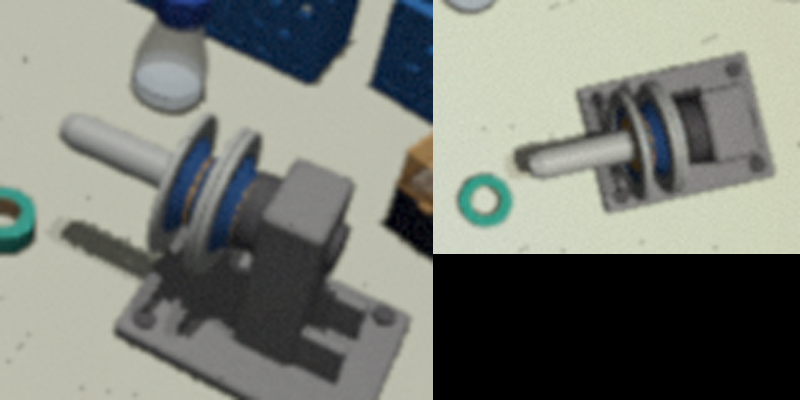

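The pack is closed. In the left crop the two rims meet at (222,195) and the third washer is crown to crown at (185,185). In the range data the rims lie at 9–20 and 37–42 mm from the shoulder, against 9–19 and 37–42 mm expected when tight. The arm is clear.

```bash
python3 -c "
from rig import r
print(r.job_done())"
```

```text
the job is handed in; nothing more can be done
None
```

The three washers are on the arbor with alternating faces, pushed tight against the shoulder and released; the job was handed in at about 32 s, and the arm made no contact with the bottle, tape or marker.

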